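# Centre the crucible on the balance pan

### The job

The lidded porcelain crucible stands off-centre near the edge of the balance's small round pan, on a narrow, wobbly foot. Tap it gently with the fingertips, low down, until, seen from above, its round body stands wholly inside the ring engraved on the pan. It must stay upright on the pan all the time and only be pushed from outside, never taken between the fingers or lifted; do not lean on the balance, and leave the beaker, the flask and the petri dish where they are.

Things in the scene. Friction and masses are not known exactly. Their poses are not given: they have to be found in the camera images.
- crucible: White porcelain lidded crucible, 58 mm high, 0.08-0.17 kg. Origin: centre of its flat underside, z up. Foot 22 mm across, 3 mm high; the bowl widens to its widest, 54 mm, at 13 to 18 mm height, then tapers to 46 mm at 44 mm; lid rim 48 mm across there; knob 14 mm across on top. Pushed slowly at its widest part it slides; pushed higher it rocks and may tip off its foot.
- pan: Round steel pan of the balance, 84 mm across, fixed; it does not move. Origin: on its axis, 20 mm below the pan's top face. A ring of 66 mm inner diameter, centred, is engraved on the top face; the face is flat and smooth, without a rim.
- pan_top (a point): Centre of the pan's flat top face, about 70 mm above the bench. The crucible stands on this face and its underside must end with its centre over this point.
- balance: White precision balance, fixed: housing 186 mm deep (its x), 146 mm wide, 50 mm high (52 mm at the display in front). Origin: centre of its underside on the bench. The pan's axis stands 20 mm behind the housing's middle (its +x), the pan's top face 20 mm above the housing. Its yaw varies by up to 0.4 rad.
- beaker: Empty glass beaker, 75 mm across, 95 mm high, to the left of the balance; leave it alone. Origin: centre of its underside.
- flask: Conical flask, 84 mm across, 153 mm high, right of the balance, in front of the big water bath; leave it alone. Origin: centre of its underside. The water bath is fixed: its box begins at x = 0.48 and reaches from y = -0.03 to the right, up to 0.35 m high with its lid; pass in front of it (x below 0.42) when coming from the right.
- dish: Petri dish, 95 mm across, 15 mm high, right of the balance; leave it alone. Origin: centre of its underside.

How it is judged:
By the outcome, as a careful person would: the job done as asked, in the order asked, and still so for the second after the job is handed in, with the robot touching nothing.
It also fails if it takes over 56 s, if anything falls off the work surface, if the arm or the gripper's body presses on something with over 40 N, if the wrist force passes 120 N, or if a joint passes its speed limit or range.

### The arm

A 6-joint arm with a two-finger parallel gripper is mounted at the origin on a cart in front of the work surface, level with it; the furniture and walls round the work are solid. World frame = base frame: x ahead of the robot, y to its left, z up, the work surface at z = 0. Lengths are in m, angles in rad, forces in N, time in s.
With the tool pointing down it reaches from about 0.325 to 1 m from the base axis. Payload 5.1 kg.
Tool frame: the origin (TCP) lies at the centre of the arm's flange, where the gripper is bolted on; the fingertips stand 173 mm ahead of it and the grasp point (between the pads) lies 155 mm ahead of it; z points along the fingers, y is the line along which they close (so a half turn about z gives the same grasp; the last joint's range is limited). The gripper opens to 85 mm and grips with 20 to 120 N. Pads are 22 mm wide; open, the fingers measure 114 mm over their backs; the gripper's body (76 mm by 85 mm) begins 54 mm behind the grasp point. The pads swing forward as they close: fully open they stand 13 mm farther back than shut.
Start: joints at [1.1, 0.124, 1.65, -0, 1.367, -0.083], TCP at [0.246, 0.602, 0.405] pointing down, gripper open.
Joint ranges: [-2.61, 2.61], [-1.02, 2.33], [0.03, 2.71], [-1.35, 4.49], [0.32, 2.68], [-2.91, 2.91]. Speed limits (rad/s): [2.57, 2.57, 3.14, 3.14, 3.14, 3.14].

### API

Orientations are given as a rotation vector (axis times angle).
In Python, from rig import r gives the robot as it stands.
- The arm moves only by the tool shift_gripper, called after "Request:" by a JSON object that holds its "method" and its "body". Schema: {"type":"object","properties":{"segments":{"type":"array","items":{"type":"array","items":{"type":"array","items":{"type":"number"},"minItems":5,"maxItems":5},"minItems":1,"maxItems":8},"minItems":1,"maxItems":1},"squeeze":{"type":"number"},"only":{"type":"string"},"quiet":{"type":"boolean"},"lines":{"type":"string"}},"required":["segments"],"additionalProperties":false}. segments is a list that holds a single list of rows (three levels of brackets), with 1 to 8 rows, each of 5 numbers: the finger opening in m, then dx, dy, dz in shares of the most that a row can go, 1 being 50 mm, then a turn about the tool's z in normalised numbers (1 is 2 pi rad); each row shifts and turns the commanded pose from where the row before left it, along the tool's axes as they then stand; what a row does not reach is not made up. A row lasts 1/10 s, in which the tool goes at most 0.05 m and 0.15 rad, less where a joint would pass 70% of its speed; a pose out of reach is approached as far as the arm can. The fingers move at their own pace and stop on an object; squeeze is the grip in N (left out, the last holds). Time passes only in rows, so rows that do not move let the fingers close. The tool returns the time, the measured TCP pose, the force, the opening and the grip force at its end. only (a regular expression) keeps the lines of the reply that match it, lines (a string "A,B") keeps lines A to B, and quiet returns only ok. A shift or turn number past 1, either way, is cut back to 1. Input that does not fit is refused with a message, and nothing moves.
- r.get_obs(): the state, without advancing time (a new reading comes with each control period).
- r.read_camera(name): name is "side" or "top"; returns the picture (400x640x3 uint8, blue, green, red); there is no depth.
- r.get_calibration(name): a dict with "vfov" (degrees; the focal length in pixels is half the picture's height over the tangent of half this angle, whatever the lens; pixels are square), "cx", "cy" (the principal point, pixels), "position" and "orientation" of the camera in the world. Camera axes: x right, y down, z forward; pixel columns grow to the right and rows downward; lengths in m; the calibration is good to about 2 mm. A picture is of the moment at which its call begins. get_calibration takes no time and is no camera call.
- r.job_done(): hands the job in; it is judged then, once.
The state is a dict: "clock": time; "qpos": joint angles; "joint_vel": joint speeds; "tau": joint torques, N m; "eef_pos": TCP position; "tcp_rot": TCP orientation; "wrist_force": force on the tool from outside, world axes, zero at the start; "torque": the same for the moment, N m; "gripper_width": finger opening in m; "gripper_force": force on a finger pad.
Only numpy, scipy, OpenCV 4.12 (cv2) and the standard library are available. Lean on these libraries where they do the work, as an engineer would, in place of code of your own. Each camera call takes 0.05 s, during which the arm holds its last target. There are 200 camera calls.

## Working session

There is one attempt and no reset: what is moved stays moved. The work goes in short steps, Python scripts to look and compute and a tool call to move; the robot and the scene stay as the last step left them, time stands still between calls to the robot, and variables do not carry over. Pictures are saved under pics/ and viewed, at most 10 in all, crops included, and the job is handed in when it is done.

```bash
ls; mkdir -p pics
```

Run:
```python
from rig import r
import cv2
for n in("top","side"):
    cv2.imwrite(f"pics/{n}0.png",r.read_camera(n)); print(n,r.get_calibration(n))
o=r.get_obs(); print(o["eef_pos"],o["tcp_rot"],o["gripper_width"],o["clock"])
```

```text
pics
rig.py
top {'vfov': 57.62192557461138, 'cx': 318.57399829587985, 'cy': 195.14342063051018, 'position': array([0.38851965, 0.1140688 , 1.0224136 ]), 'orientation': array([-2.16045949,  2.18046216, -0.13102104])}
side {'vfov': 45.15155210328342, 'cx': 314.33880131755046, 'cy': 201.61248327224868, 'position': array([ 0.09763573, -0.92798515,  0.49377372]), 'orientation': array([-1.9047583 ,  0.35221611, -0.24438594])}
[0.24570865 0.60153244 0.40357002] [-6.05202287e-01 -3.08221482e+00  2.78607751e-03] 0.08563364057925034 0.1
```

View pics/top0.png

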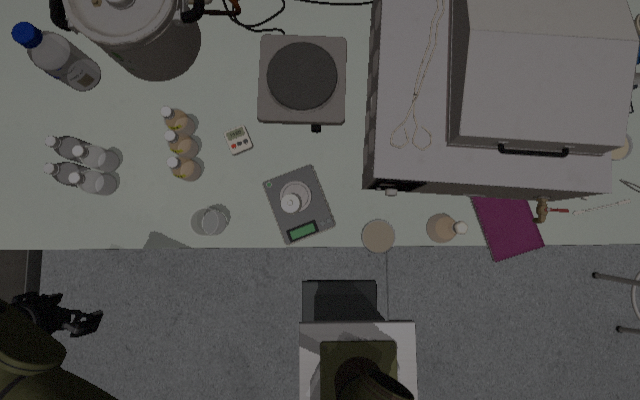

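View pics/side0.png

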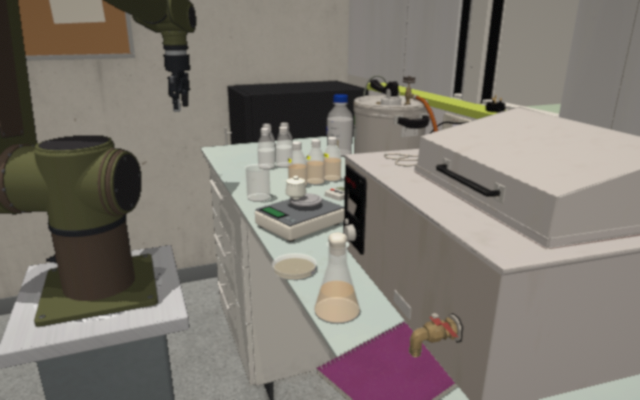

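Run:
```python
import cv2,numpy as np
t=cv2.imread("pics/top0.png")[155:255,180:350]; s=cv2.imread("pics/side0.png")[160:250,235:365]
cv2.imwrite("pics/tc0.png",cv2.resize(t[5:95,70:165],None,fx=6,fy=6,interpolation=cv2.INTER_CUBIC))
cv2.imwrite("pics/sc0.png",cv2.resize(s,None,fx=6,fy=6,interpolation=cv2.INTER_CUBIC))
```

```text
(no output)
```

View pics/tc0.png

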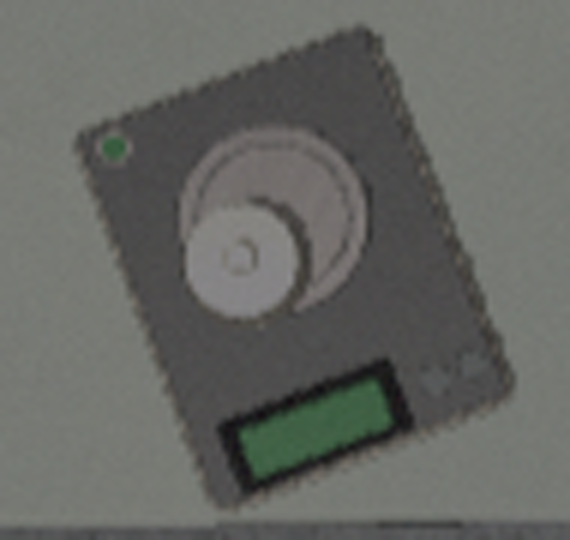

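View pics/sc0.png

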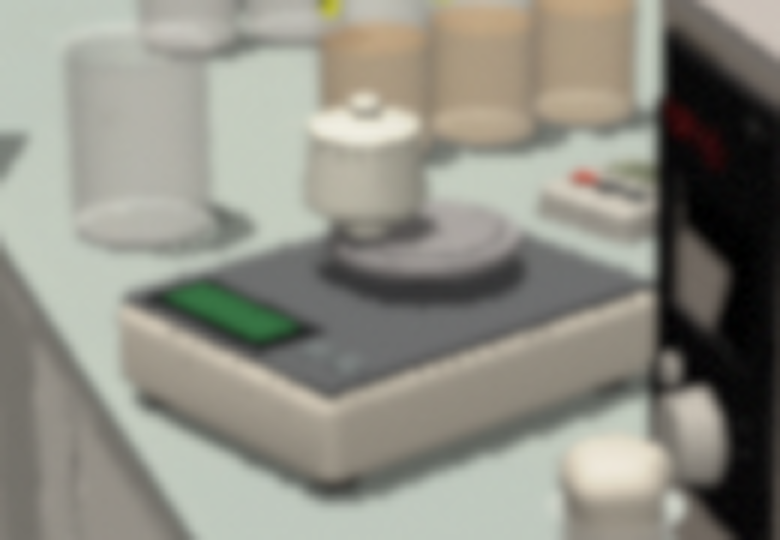

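Create h.py:
```python
import numpy as np,cv2
from scipy.spatial.transform import Rotation as R
from rig import r
def ray(n,u,v,z):
    c=r.get_calibration(n); f=200/np.tan(np.radians(c["vfov"]/2))
    d=R.from_rotvec(c["orientation"]).apply([(u-c["cx"])/f,(v-c["cy"])/f,1]); p=np.array(c["position"])
    return (p+d*(z-p[2])/d[2])[:2]
def circ(img,x0,y0,w,h,r0,r1,p2=25):
    g=cv2.resize(cv2.cvtColor(img[y0:y0+h,x0:x0+w],cv2.COLOR_BGR2GRAY),None,fx=6,fy=6,interpolation=cv2.INTER_CUBIC)
    c=cv2.HoughCircles(cv2.createCLAHE(3,(2,2)).apply(g),cv2.HOUGH_GRADIENT_ALT if 0 else cv2.HOUGH_GRADIENT,1,20,param1=80,param2=p2,minRadius=r0,maxRadius=r1)
    if c is None: return []
    return [((a+.5)/6-.5+x0,(b+.5)/6-.5+y0,q/6) for a,b,q in c[0][:3]]
```

Run:
```python
from h import *
t=cv2.imread("pics/top0.png")
for nm,a,b,z in(("pan",88,100,.07),("lid",52,64,.117)):
    for u,v,q in circ(t,250,160,95,90,a,b): print(nm,u,v,q,ray("top",u,v,z))
print("eye pan",ray("top",295.25,196.1,.07),"lid",ray("top",290,203,.117),"knob",ray("top",289.6,202.3,.128))
print("side pan",ray("side",305.6,199.6,.07),"foot",ray("side",294.9,198.2,.07), "knob",ray("side",235+365/6,160+98/6,.127))
hsv=cv2.cvtColor(t,cv2.COLOR_BGR2GRAY)[160:250,250:345]
m=cv2.inRange(hsv,45,105); cs=cv2.findContours(cv2.morphologyEx(m,cv2.MORPH_CLOSE,np.ones((9,9))),0,2)[0]
R0=cv2.minAreaRect(max(cs,key=cv2.contourArea)); print(R0)
print([ray("top",p[0]+250,p[1]+160,.05) for p in cv2.boxPoints(R0)])
```

```text
pan 295.16666 196.0 15.833333 [0.49125165 0.16441789]
lid 289.83334 203.5 9.650001 [0.46746489 0.1752917 ]
eye pan [0.490985   0.16419936] lid [0.46871407 0.17487441] knob [0.4694818  0.17511956]
side pan [0.48670507 0.14953111] foot [0.46466171 0.16901697] knob [0.46924231 0.17268455]
((46.99999237060547, 44.49999237060547), (93.99998474121094, 88.99998474121094), -0.0)
[array([0.35360666, 0.28511774]), array([0.59272156, 0.28768401]), array([0.59079255, 0.03239935]), array([0.3510684, 0.0365813])]
```

The manual's scale: shifts go in shares of 50 mm and turns go in shares of 2 pi rad. Converting my numbers, -0.037 m is -0.74, -0.032 m is -0.64, 0.077 rad is 0.0123.

Request:
{"method": "shift_gripper", "body": {"segments": [[[0, 0, 0, 0, 0.0123], [0, -0.74, -0.64, 0, 0], [0, -0.74, -0.64, 0, 0], [0, -0.74, -0.64, 0, 0], [0, -0.74, -0.64, 0, 0], [0, -0.74, -0.64, 0, 0], [0, -0.74, -0.64, 0, 0], [0, -0.74, -0.64, 0, 0]]], "squeeze": 20}}

```text
clock: 0.9
eef_pos: [0.377, 0.2835, 0.4043]
tcp_rot: [-0.723, -3.057, 0.0]
wrist_force: [0.8, 0.7, -0.3]
gripper_width: 0.0002
gripper_force: 0.0
```

To row units: -0.022 m is -0.44, -0.019 m is -0.38.

Request:
{"method": "shift_gripper", "body": {"segments": [[[0, -0.44, -0.38, 0, 0], [0, -0.44, -0.38, 0, 0], [0, -0.2, -0.2, 0, 0], [0, 0, 0, 0, 0], [0, 0, 0, 0, 0]]]}}

```text
clock: 1.4
eef_pos: [0.4036, 0.2183, 0.4044]
tcp_rot: [-0.724, -3.056, -0.0]
wrist_force: [-0.4, -0.1, -0.7]
gripper_width: 0.0003
gripper_force: 0.0
```

Run:
```python
from h import *
t=r.read_camera("top"); s=r.read_camera("side")
c=np.hstack([cv2.resize(t[160:250,240:345],None,fx=4,fy=4,interpolation=2),cv2.resize(s[120:210,270:365],None,fx=4,fy=4,interpolation=2)])
cv2.imwrite("pics/c1.png",c)
for u,v,q in circ(t,250,160,95,90,52,64): print(u,v,q,ray("top",u,v,.117))
```

```text
(no output)
```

View pics/c1.png

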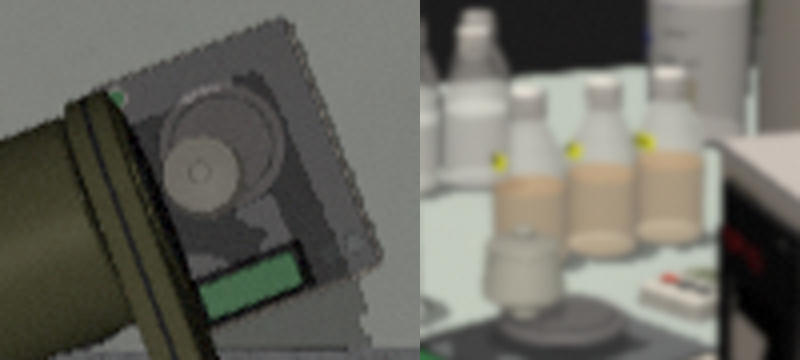

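To row units: 0.04 m is 0.8, -0.0094 m is -0.188.

Request:
{"method": "shift_gripper", "body": {"segments": [[[0, 0, -0.188, 0.6, 0], [0, 0, 0, 0.8, 0], [0, 0, 0, 0.8, 0], [0, 0, 0, 0.6, 0], [0, 0, 0, 0.26, 0], [0, 0, 0, 0, 0], [0, 0, 0, 0, 0]]]}}

```text
clock: 2.2
eef_pos: [0.4, 0.2105, 0.253]
tcp_rot: [0.722, 3.056, 0.002]
wrist_force: [-0.1, -0.3, 0.5]
gripper_width: -0.0
gripper_force: 0.0
```

Run:
```python
from h import *
t=r.read_camera("top"); s=r.read_camera("side")
c=np.hstack([cv2.resize(t[160:250,240:345],None,fx=4,fy=4,interpolation=2),cv2.resize(s[140:230,265:360],None,fx=4,fy=4,interpolation=2)])
cv2.imwrite("pics/c2.png",c)
```

```text
(no output)
```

View pics/c2.png

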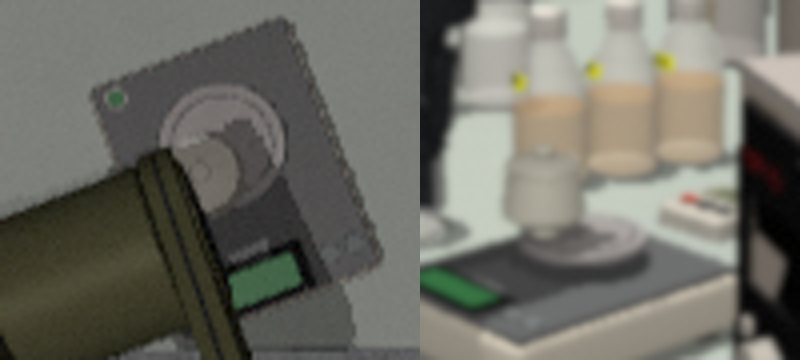

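Add to h.py:
```python
def track(save=None):
    s=r.read_camera("side"); 
    if save: cv2.imwrite(save,s)
    up=lambda a:cv2.resize(a,None,fx=8,fy=8,interpolation=2)
    s0=cv2.imread("pics/s_ref.png"); T=up(s0[178:199,291:411][:, :20]); S=up(s[168:212,280:340])
    m=cv2.matchTemplate(S,T,cv2.TM_CCOEFF_NORMED); _,q,_,p=cv2.minMaxLoc(m)
    o=r.get_obs(); print("shift px",p[0]/8-11,p[1]/8-10,"q",round(q,3),"F",np.round(o["wrist_force"],1),"eef",np.round(o["eef_pos"],4))
```

```bash
python3 -c "
from h import *
cv2.imwrite('pics/s_ref.png',r.read_camera('side')); track()"
```

```text
shift px 0.0 0.0 q 0.999 F [0.9 0.6 0.5] eef [0.4002 0.2102 0.2537]
```

Request:
{"method": "shift_gripper", "body": {"segments": [[[0, -0.2, 0, 0.06, 0], [0, -0.2, 0, 0, 0], [0, -0.12, 0, 0, 0], [0, -0.08, 0, 0, 0], [0, 0, 0, 0, 0], [0, 0, 0, 0, 0]]]}}

```text
clock: 3.0
eef_pos: [0.4263, 0.1963, 0.2486]
tcp_rot: [-0.724, -3.057, 0.0]
wrist_force: [-0.2, -0.5, 0.7]
gripper_width: 0.0001
gripper_force: 0.0
```

```bash
python3 -c "
from h import *
track()"
```

```text
shift px 0.625 -0.375 q 0.883 F [0.2 0.3 0.3] eef [0.4262 0.1964 0.2486]
```

To row units: -0.002 m is -0.04, -0.001 m is -0.02.

Request:
{"method": "shift_gripper", "body": {"segments": [[[0, -0.04, 0, 0, 0], [0, -0.04, 0, 0, 0], [0, -0.04, 0, 0, 0], [0, -0.04, 0, 0, 0], [0, -0.02, 0, 0, 0], [0, 0, 0, 0, 0]]]}}

```text
clock: 3.65
eef_pos: [0.4344, 0.1923, 0.2487]
tcp_rot: [-0.724, -3.057, -0.0]
wrist_force: [0.6, 0.6, 0.4]
gripper_width: 0.0
gripper_force: 0.0
```

```bash
python3 -c "
from h import *
track('pics/s3.png'); s=cv2.imread('pics/s3.png');t=r.read_camera('top')
cv2.imwrite('pics/c3.png',np.hstack([cv2.resize(t[160:250,240:345],None,fx=4,fy=4,interpolation=2),cv2.resize(s[140:230,265:360],None,fx=4,fy=4,interpolation=2)]))"
```

```text
shift px 0.625 -0.25 q 0.825 F [-0.2 -0.9  0.1] eef [0.4344 0.1924 0.2487]
```

View pics/c3.png

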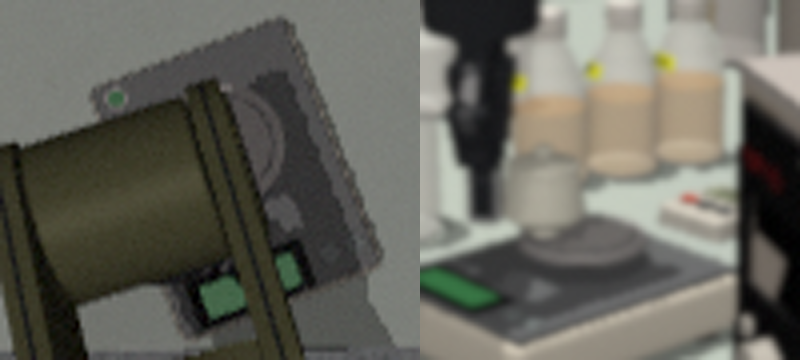

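```bash
cp pics/s3.png pics/s_ref.png
```

Request:
{"method": "shift_gripper", "body": {"segments": [[[0, -0.04, 0, 0, 0], [0, -0.04, 0, 0, 0], [0, -0.04, 0, 0, 0], [0, -0.04, 0, 0, 0], [0, -0.04, 0, 0, 0], [0, 0, 0, 0, 0]]]}}

```text
clock: 4.35
eef_pos: [0.4435, 0.1878, 0.2487]
tcp_rot: [0.724, 3.057, -0.0]
wrist_force: [-0.6, -0.3, -0.4]
gripper_width: 0.0002
gripper_force: 0.1
```

```bash
python3 -c "
from h import *
track('pics/s4.png')"
```

```text
shift px 3.5 0.0 q 0.934 F [0.3 0.8 0.1] eef [0.4435 0.1878 0.2487]
```

Request:
{"method": "shift_gripper", "body": {"segments": [[[0, -0.04, 0, 0, 0], [0, -0.04, 0, 0, 0], [0, -0.02, 0, 0, 0], [0, 0, 0, 0, 0]]]}}

```text
clock: 4.8
eef_pos: [0.4479, 0.1856, 0.2487]
tcp_rot: [0.724, 3.057, -0.0]
wrist_force: [-0.2, 0.4, -0.5]
gripper_width: -0.0001
gripper_force: 0.2
```

```bash
python3 -c "
from h import *
track('pics/s4.png')"
```

```text
shift px 5.25 0.25 q 0.906 F [-0.1 -0.2 -0.3] eef [0.4479 0.1856 0.2487]
```

To row units: -0.002 m is -0.04.

Request:
{"method": "shift_gripper", "body": {"segments": [[[0, -0.04, 0, 0, 0], [0, -0.04, 0, 0, 0], [0, -0.04, 0, 0, 0], [0, -0.04, 0, 0, 0], [0, 0, 0, 0, 0]]]}}

```text
clock: 5.35
eef_pos: [0.4552, 0.1819, 0.2488]
tcp_rot: [0.724, 3.057, -0.0]
wrist_force: [-0.4, -0.2, 0.6]
gripper_width: -0.0001
gripper_force: 0.1
```

```bash
python3 -c "
from h import *
track('pics/s4.png')"
```

```text
shift px 8.0 0.625 q 0.879 F [-0.6  1.1  0.8] eef [0.4551 0.1819 0.2487]
```

Request:
{"method": "shift_gripper", "body": {"segments": [[[0, 0.1, 0, 0, 0], [0, 0.3, 0, 0, 0], [0, 0.4, 0, -0.6, 0], [0, 0.4, 0, -0.8, 0], [0, 0.4, 0, -0.8, 0], [0, 0.2, 0, -0.6, 0], [0, 0, 0, 0, 0], [0, 0, 0, 0, 0]]]}}

```text
clock: 6.2
eef_pos: [0.3736, 0.2228, 0.3892]
tcp_rot: [0.721, 3.056, 0.002]
wrist_force: [-0.1, -0.3, -0.8]
gripper_width: 0.0001
gripper_force: 0.0
```

```bash
python3 -c "
from h import *
t=r.read_camera('top');s=r.read_camera('side')
cv2.imwrite('pics/t5.png',t)
cv2.imwrite('pics/c5.png',np.hstack([cv2.resize(t[165:235,265:330],None,fx=6,fy=6,interpolation=2),cv2.resize(s[150:220,275:340],None,fx=6,fy=6,interpolation=2)]))
for nm,a,b,z in(('pan',88,100,.07),('lid',52,64,.117)):
    for u,v,q in circ(t,250,160,95,90,a,b): print(nm,u,v,q,ray('top',u,v,z))"
```

```text
pan 294.83334 196.5 15.283333 [0.4899356 0.1652983]
lid 294.5 195.33333 9.466666 [0.48787477 0.16359613]
```

View pics/c5.png

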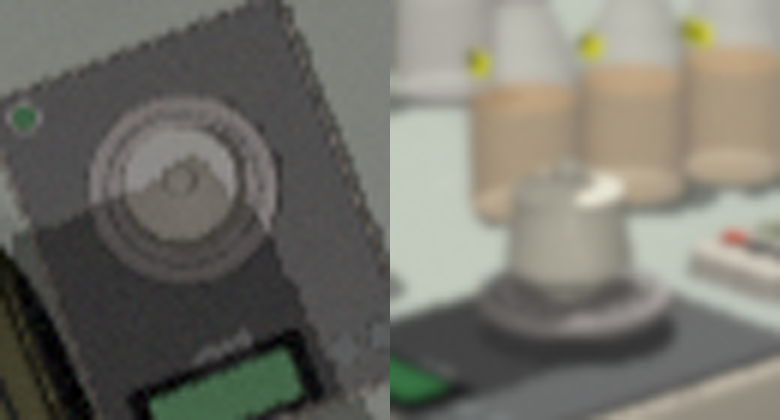

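Add to h.py:
```python
def edge(t,u,v,r0,r1,sign=-1):
    g=cv2.GaussianBlur(cv2.cvtColor(t,cv2.COLOR_BGR2GRAY).astype(np.float32),(0,0),.6)
    for _ in range(3):
        a=np.radians(np.arange(0,360,3)); rr=np.arange(r0,r1,.1)
        X=(u+np.outer(np.cos(a),rr)).astype(np.float32);Y=(v+np.outer(np.sin(a),rr)).astype(np.float32)
        d=np.gradient(cv2.remap(g,X,Y,2),axis=1)*sign; i=d.argmax(1); ok=(i>0)&(i<len(rr)-1)&(d.max(1)>.3*np.median(d.max(1)))
        P=np.c_[X[range(len(a)),i],Y[range(len(a)),i]][ok]
        for _ in range(3):
            A=np.c_[2*P,np.ones(len(P))]; s=np.linalg.lstsq(A,(P**2).sum(1),rcond=None)[0]
            q=np.sqrt(s[2]+s[0]**2+s[1]**2); e=np.abs(np.hypot(*(P-s[:2]).T)-q); P=P[e<max(.4,2*np.median(e))]
        u,v=s[:2]
    return u,v,q,len(P)
def off(t,cu=294.7,cv_=195.4):
    p=edge(t,295.3,196.1,13.5,17.5); l=edge(t,cu,cv_,8,11.5); P=ray("top",*p[:2],.07);L=ray("top",*l[:2],.115)
    print("pan",np.round(p,2),P,"lid",np.round(l,2),L,"off",(L-P)*1000)
```

```bash
python3 -c "
from h import *
off(cv2.imread('pics/t5.png')); off(cv2.imread('pics/top0.png'),290,203)
off(r.read_camera('top'))"
```

```text
pan [294.98 196.15  15.6  109.  ] [0.4908642  0.16490089] lid [294.58 194.96   9.32  86.  ] [0.48904095 0.16349879] off [-1.82325439 -1.40210899]
pan [294.98 196.19  15.56  82.  ] [0.49074367 0.16491294] lid [289.73 202.98   9.3  104.  ] [0.4689412  0.17567502] off [-21.80247657  10.76207823]
pan [295.   196.21  15.59 109.  ] [0.49068788 0.16486472] lid [294.62 195.04   9.27  89.  ] [0.48884239 0.16339029] off [-1.84548612 -1.47442714]
```

```bash
python3 -c "
from rig import r
print(r.job_done())"
```

```text
the job is handed in; nothing more can be done
None
```

The crucible now stands upright about 2 mm from the pan's centre, inside the engraved ring by my camera measurement (6 mm of clearance when centred). I pushed it low down with the closed fingers, backed the arm clear, and handed the job in at about 6 s on the clock. The hand-in returned no verdict.

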